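# Set the supply dial and hold a control module down on its test jig

## Task

First turn the dial on the grey supply box until its white line points at the orange mark. Then lift the blue control module by its black handle and, lying square on the test jig with its yellow end at the jig's yellow end, slide it over the jig's locating pin, which it hides, until it drops on; press it fully down against the sprung bed and finish while still holding it pressed down there. Do not shift or upset the other things on the table.

Things in the scene. Friction and masses are not known exactly. Their poses are not given: they have to be found in the camera images.
- supply: Grey bench supply box, 150 (x) x 160 (y) x 56 mm, standing fixed on the table; origin at the centre of its underside, z up. Its dial is in the middle of its top, on a black scale disc (radius 56 mm) with white ticks every 27 degrees and one wider orange mark.
- dial (a joint): Angle of the dial in rad, 0 to 4.71 between its end stops, growing clockwise seen from above. The white line points at the orange mark at 2.83. Dial at value q: its white line points in the direction 2.356 - q from the supply's x axis, counter-clockwise seen from above. It stays where it is left (friction about 0.04 N m) and starts 0.5 to 1.4 rad short of the mark.
- dial_grip (a point): Where to grip the dial: on its vertical axis, 90 mm above the table. The dial is a grey disc (radius 30 mm, its top 66 mm above the table) with a bar across it, 56 long x 14 thick, its top 99 mm above the table, with a white line along one half of the bar's top. Its x axis points along the bar the way the white line points; z up.
- orange_mark (a point): Middle of the orange mark on the supply's top, 48 mm from the dial's axis.
- module: Blue control module, loose, 110 (x) x 80 (y) x 27 mm high, 0.3 kg give or take a fifth. Origin at the centre of its underside, z up. Black handle in the middle of its top: 64 long (x) x 18 thick (y), from 27 to 64 mm above the underside. At the origin the underside has a round blind socket, 17 mm across with a 1.5 mm chamfer, 22 mm deep, hidden from above. Yellow stripe across its +x end.
- yellow_end (a point): Middle of the module's yellow stripe, 46 mm from its centre along its +x, on its top face.
- jig: Test jig fixed on the table: an aluminium base 190 (x) x 150 (y) x 22 mm with a yellow stripe along its +x end, and over it a black sprung bed 120 x 120 mm with a slot along y in its middle (18 wide, 52 long, x = 0), out of which the brass locating pin stands. Origin at the centre of the base's underside, z up.
- slot_mid (a point): Point over the middle of the slot, at the height of the pin's tip: 52 mm above the table, 10 mm above the bed when up. The upright pin (14 mm across, last 4 mm tapering to 6) is fixed at jig x = 0 and anywhere from y = -12 to +12 mm, differently each time, not reported: see it from above or feel for it. Off the pin a module rests on its tip; over it, it drops 10 mm onto the bed.
- bed_top (a point): Centre of the bed's top face: 42 mm above the table with the bed up, 34 mm fully down.
- bed (a joint): How far the sprung bed has been pressed down, m: 0 up, 0.008 at its bottom stop. It starts to give at about 5 N and takes about 11 N to hold fully down (the module's own 3 N included, which alone does not sink it); it springs back when let go. The contacts close at 0.0055.
- tower: Bystander: black and white chequered target tower, 45 x 45 x 130 mm, loose; origin under its centre.
- wood_block: Bystander: wooden block 60 x 50 x 50 mm, loose; origin under its centre.
- tape_roll: Bystander: roll of blue tape, 60 mm across, 19 mm high, loose; origin under its centre.
- motor: Bystander: small dark steel motor standing on end, 40 mm across, 45 mm high, loose; origin under its centre.
- screwdriver: Bystander: black screwdriver, 200 mm long, lying along its x axis; origin under its middle.
- mug: Bystander: white mug, 80 mm across, 90 mm high; origin under its centre.
Mind the look-alikes: they are no part of the job. Several things look just like the module: the one meant starts farthest from the robot's base. Leave any green look-alike of the jig alone.

How it is judged:
By the outcome, as a careful person would: the job done as asked, in the order asked, and still so for the second after the job is handed in, while the arm keeps its last pose, push and grip.
It also fails if it takes over 64 s, if anything falls off the work surface, if the arm or the gripper's body presses on something with over 40 N, if the wrist force passes 120 N, or if a joint passes its speed limit or range.

## Robot

A 6-joint arm with a two-finger parallel gripper is mounted at the origin on the work surface. World frame = base frame: x ahead of the robot, y to its left, z up, the work surface at z = 0. Lengths are in m, angles in rad, forces in N, time in s.
With the tool pointing down it reaches from about 0.35 to 0.725 m from the base axis. Payload 6 kg.
Tool frame: the origin (TCP) lies at the centre of the arm's flange, where the gripper is bolted on; the fingertips stand 173 mm ahead of it and the grasp point (between the pads) lies 155 mm ahead of it; z points along the fingers, y is the line along which they close (so a half turn about z gives the same grasp; the last joint's range is limited). The gripper opens to 85 mm and grips with 20 to 120 N. Pads are 22 mm wide; open, the fingers measure 114 mm over their backs; the gripper's body (76 mm by 85 mm) begins 54 mm behind the grasp point. The pads swing forward as they close: fully open they stand 13 mm farther back than shut.
Start: joints at [1.617, 0.04, 0.085, 0, -1.615, -0.334], TCP at [0.17, 0.575, 0.405] pointing down, gripper open.
Joint ranges: [-2.56, 2.56], [-1.29, 2.01], [-1.08, 1.49], [-3.29, 1.98], [-2.81, -0.18], [-2.99, 2.99]. Speed limits (rad/s): [2.57, 2.57, 3.01, 3.14, 3.14, 3.14].

## Interface

Orientations are given as a 3x3 rotation matrix whose columns are the frame's x, y, z axes.
In Python, from cell import arm gives the robot as it stands.
- The arm moves only by the tool arm_command, never from a script. Its argument "moves" is a list of rows, each a list of 3 entries, a list of its own where there are three numbers: the shift along the tool's x, y, z in mm, then the turn about the tool's z in rad, then the opening, from 0 (shut) to 1 (fully open). A call has 1 to 20 rows; each row is the pose to reach, as a shift and turn from the pose commanded when the call began, along the tool's axes at that moment; what a row does not reach only later rows make up. A row lasts 1/10 s, in which the tool goes at most 50 mm and 8.59 degrees, less where a joint would pass 70% of its speed; a pose out of reach is approached as far as the arm can. A call with a gripper value outside its range is refused whole. The fingers move at their own pace and stop on an object; the grip force is fixed at half the most. Time passes only in rows, so rows that repeat a pose let the fingers close. It gives the time, the measured TCP pose, the force, the opening and the grip force at its end, in the units of the state.
- arm.get_state(): the state, without advancing time (a new reading comes with each control period).
- arm.get_image(name): name is "scene" or "side" or "wrist"; returns (picture, depth): 420x560x3 uint8, red, green, blue; 420x560 float32, m along the optical axis (not along the pixel's ray), 0 where there is no reading.
- arm.camera_model(name): a dict with "intrinsics" (3x3 intrinsics, pixels), "k1" (the pictures are not rectified: a ray, as slopes to the right and down, at radius r is drawn at 1 + k1 r^2 times it, then the intrinsics apply), "world_from_camera" (4x4, takes a point from camera to world coordinates). Camera axes: x right, y up, looking along -z (the intrinsics and any distortion apply to the point x, -y, -z); pixel columns grow to the right and rows downward; lengths in m; the calibration is good to about 2 mm. A picture is of the moment at which its call begins: read the wrist's pose just before it. camera_model takes no time and is no camera call; for the wrist camera it gives the pose at the moment of the call.
- arm.finish_job(): hands the job in; it is judged then, once.
Trained networks look in the newest picture that a camera, given by its name, has taken for a name from the list of things; names that differ only in an ending like _2 or _b are one class to them, and where a whole thing is asked for, a point or a joint stands for the part that bears it (a point fixed in the world has none). Each returns a list of dicts, best first, with "conf" (0 to 1); they miss things now and then, are a little off and sometimes report something else, mostly with a low value. They report only what shows in the picture. A call takes as long as a camera call. They do not tell look-alikes from the thing itself.
- arm.masks_of(camera, query): "mask" (420x560 bool, what is visible of it) and "xy" ([column, row] in pixels, amid what is visible of it).
The state is a dict: "time": time; "joint_positions": joint angles; "dq": joint speeds; "tau": joint torques, N m; "eef_pos": TCP position; "eef_rot": TCP orientation; "force": force on the tool from outside, world axes, zero at the start; "moment": the same for the moment, N m; "opening": finger opening in m; "grip_force": force on a finger pad.
Only numpy, scipy, OpenCV 4.12 (cv2) and the standard library are available. Lean on these libraries where they do the work, as an engineer would, in place of code of your own. Each camera call takes 0.05 s, during which the arm holds its last target. There are 200 camera calls.

## Working session

There is one attempt and no reset: what is moved stays moved. The work goes in short steps, Python scripts to look and compute and a tool call to move; the robot and the scene stay as the last step left them, time stands still between calls to the robot, and variables do not carry over. Pictures are saved under pics/ and viewed, at most 10 in all, crops included, and the job is handed in when it is done.

Besides the shell and the picture viewer there is one more tool, called after "Emit:" as name(argument=value, ...) on one line, values as JSON. arm_command: Moves the arm, as the interface text tells. Its arguments: {"type":"object","properties":{"moves":{"type":"array","items":{"type":"array"}}},"required":["moves"]}

```bash
mkdir -p pics; ls; cat > h.py <<'E'
import numpy as np, cv2
from cell import arm
def model(n):
    m=arm.camera_model(n); return np.array(m["intrinsics"]),m["k1"],np.array(m["world_from_camera"])
def rays(K,k1,uv):
    uv=np.atleast_2d(np.asarray(uv,float)); 
    p=cv2.undistortPoints(uv[:,None],K,np.array([k1,0,0,0,0.]))[:,0]
    return np.c_[p[:,0],-p[:,1],-np.ones(len(p))]
def at_z(m,uv,z):
    K,k1,T=m; d=rays(K,k1,uv)@T[:3,:3].T; o=T[:3,3]
    return o+d*((z-o[2])/d[:,2])[:,None]
def at_depth(m,uv,dep):
    K,k1,T=m; uv=np.atleast_2d(uv).astype(int)
    return (rays(K,k1,uv)*dep[uv[:,1],uv[:,0]][:,None])@T[:3,:3].T+T[:3,3]
def proj(m,P):
    K,k1,T=m; c=(np.atleast_2d(P)-T[:3,3])@T[:3,:3]; s=np.c_[c[:,0]/-c[:,2],-c[:,1]/-c[:,2]]
    s=s*(1+k1*(s**2).sum(1))[:,None]; return s@K[:2,:2].T+K[:2,2]
E
python3 - <<'E'
from h import *
s=arm.get_state(); print(s)
a=[]
for n in ["scene","side","wrist"]:
    m=model(n); p,d=arm.get_image(n); np.savez(f"pics/{n}0.npz",p=p,d=d,K=m[0],k1=m[1],T=m[2])
    cv2.imwrite(f"pics/{n}0.png",p[:,:,::-1]); print(n,m[2][:3,3],m[1])
    for q in ["supply","module","jig","dial"]:
        for r in arm.masks_of(n,q)[:5]:
            uv=r["xy"]; print(n,q,round(r["conf"],2),np.round(uv),at_depth(m,uv,d).round(3),r["mask"].sum())
E
```

```text
pics
{'time': 0.0, 'joint_positions': array([ 1.61670591e+00,  4.08173915e-02,  8.37790662e-02, -4.35438813e-04,
       -1.61550633e+00, -3.33731108e-01]), 'dq': array([ 1.22888590e-03,  9.49475093e-04, -5.58460487e-07, -3.55116244e-04,
        3.45975453e-04,  1.54892962e-03]), 'tau': array([ 1.64928692e-04, -3.68201208e+01,  3.47410190e+01,  6.93220139e+00,
       -5.43047659e-03,  5.33893250e-07]), 'eef_pos': array([0.17020012, 0.57532735, 0.4036635 ]), 'eef_rot': array([[ 9.58869988e-01, -2.83845418e-01, -3.54308289e-04],
       [-2.83845593e-01, -9.58868374e-01, -1.76645392e-03],
       [ 1.61664840e-04,  1.79436850e-03, -9.99998377e-01]]), 'force': array([0.18320719, 0.30160138, 0.59739245]), 'moment': array([-0.01302566,  0.04734897, -0.00152462]), 'grip_force': 0.0, 'opening': 0.08529155413184696}
scene [ 1.16619144 -0.48299273  0.68360613] 0.00522283715606085
scene supply 0.73 [276. 252.] [[ 0.568 -0.019  0.059]] 3604
scene supply 0.6 [186. 245.] [[ 0.371 -0.156  0.034]] 248
scene module 0.89 [292. 186.] [[0.318 0.246 0.031]] 725
scene module 0.88 [332. 203.] [[0.466 0.28  0.028]] 884
scene jig 0.75 [153. 292.] [[ 0.485 -0.298  0.045]] 4291
scene jig 0.4 [276. 237.] [[ 0.546 -0.001  0.082]] 422
scene dial 0.69 [187. 246.] [[ 0.372 -0.157  0.032]] 214
scene dial 0.67 [276. 239.] [[ 0.545 -0.001  0.076]] 503
side [ 0.30538381 -0.66911752  0.6432401 ] 0.016308585552941398
side supply 0.79 [296. 241.] [[ 0.526 -0.024  0.054]] 4218
side module 0.96 [239. 184.] [[0.453 0.294 0.024]] 968
side module 0.72 [176. 199.] [[0.272 0.256 0.026]] 920
side jig 0.94 [152. 388.] [[ 0.197 -0.279  0.022]] 7782
side jig 0.64 [293. 364.] [[ 0.429 -0.31   0.041]] 8609
side jig 0.57 [410. 230.] [[ 0.824 -0.026  0.023]] 446
side dial 0.67 [300. 227.] [[ 0.54  -0.007  0.079]] 449
wrist [0.24409426 0.55255743 0.37331036] -0.03447956557797484
wrist module 0.89 [519.  26.] [[0.257 0.314 0.027]] 3765
```

View pics/scene0.png

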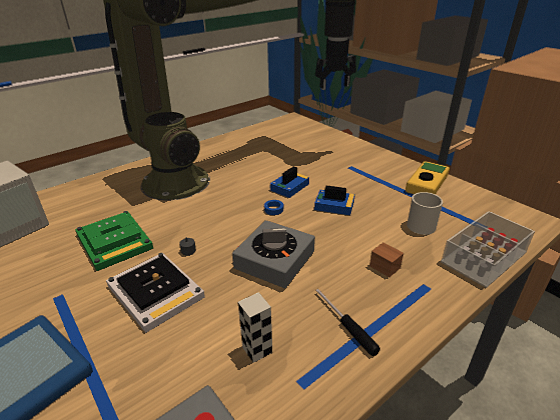

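View pics/side0.png

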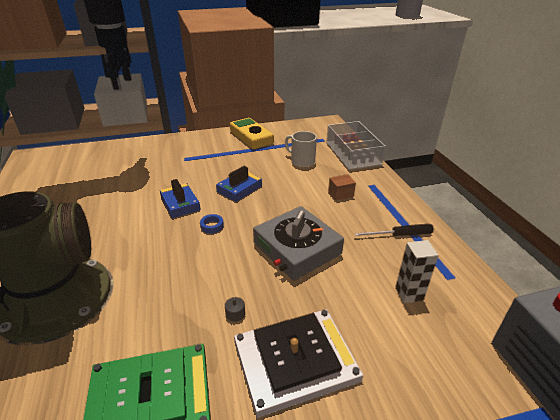

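The scene view shows the aluminium (white) jig at (153,290), with the green look-alike at (115,240). The supply and dial are at (275,245), and the far module is at (335,200) with its yellow end on the right. The side view agrees: jig at (298,360), pin near (294,343), dial at (298,230), and modules at (238,184) and (180,199). Next I'll look from above.

```bash
python3 - <<'E'
from h import *
m=model("wrist")
print(at_z(m,[[280,210],[0,210],[559,210],[280,0],[280,419]],0.03).round(3)); print(m[0])
R=arm.get_state()["eef_rot"]; p=arm.get_state()["eef_pos"]
for t in [(0.40,0.24,0.40)]:
    print((R.T@(np.array(t)-p)*1000).round())
# yellow pixels of modules in the scene/side
for n in ["scene","side"]:
    z=np.load(f"pics/{n}0.npz"); h=cv2.cvtColor(z["p"],cv2.COLOR_RGB2HSV)
    y=cv2.inRange(h,(20,120,120),(35,255,255)); c,l,s,ce=cv2.connectedComponentsWithStats(y)
    mm=(z["K"],float(z["k1"]),z["T"])
    for i in range(1,c):
        if s[i,4]>8: print(n,s[i,4],ce[i].round(),at_z(mm,[ce[i]],0.027).round(3))
E
```

```text
[[ 0.148  0.58   0.03 ]
 [ 0.235  0.872  0.03 ]
 [ 0.063  0.288  0.03 ]
 [ 0.337  0.524  0.03 ]
 [-0.131  0.662  0.03 ]]
[[336.06979791   0.         279.42785013]
 [  0.         336.06979791 217.90878081]
 [  0.           0.           1.        ]]
[315. 256.   5.]
scene 32 [420. 169.] [[0.51  0.657 0.027]]
scene 9 [446. 167.] [[0.561 0.735 0.027]]
scene 10 [443. 173.] [[0.577 0.691 0.027]]
scene 10 [300. 175.] [[0.279 0.322 0.027]]
scene 21 [411. 179.] [[0.534 0.575 0.027]]
scene 138 [430. 182.] [[0.587 0.604 0.027]]
scene 32 [350. 199.] [[0.487 0.338 0.027]]
scene 67 [181. 299.] [[ 0.53  -0.255  0.027]]
scene 43 [160. 312.] [[ 0.535 -0.309  0.027]]
side 233 [255. 131.] [[0.572 0.613 0.027]]
side 9 [232. 123.] [[0.505 0.701 0.027]]
side 31 [253. 176.] [[0.501 0.315 0.027]]
side 13 [184. 185.] [[0.299 0.321 0.027]]
side 26 [166. 189.] [[0.249 0.311 0.027]]
side 437 [338. 342.] [[ 0.525 -0.284  0.027]]
side 633 [198. 384.] [[ 0.273 -0.296  0.027]]
```

```bash
python3 - <<'E'
from h import *
s=arm.get_state();R=s["eef_rot"];p=s["eef_pos"]
print((R.T@(np.array([0.50,0.14,0.42])-p)*1000).round())
E
```

```text
[440. 324. -15.]
```

Emit:
arm_command(moves=[[[440,324,-15],0,1],[[440,324,-15],0,1],[[440,324,-15],0,1],[[440,324,-15],0,1],[[440,324,-15],0,1],[[440,324,-15],0,1],[[440,324,-15],0,1],[[440,324,-15],0,1],[[440,324,-15],0,1],[[440,324,-15],0,1],[[440,324,-15],0,1],[[440,324,-15],0,1],[[440,324,-15],0,1],[[440,324,-15],0,1],[[440,324,-15],0,1]])

```text
time: 2.25
eef_pos: [0.4997, 0.1407, 0.4198]
eef_rot: [[0.959, -0.282, 0.0], [-0.282, -0.959, 0.0], [0.0, -0.0, -1.0]]
force: [0.5, 0.5, 0.6]
opening: 0.0852
grip_force: 0.0
```

```bash
cat > look.py <<'E'
import sys
from h import *
def look(tag,n="wrist"):
    m=model(n); p,d=arm.get_image(n); np.savez(f"pics/{tag}.npz",p=p,d=d,K=m[0],k1=m[1],T=m[2]); cv2.imwrite(f"pics/{tag}.png",p[:,:,::-1]); return m,p,d
if __name__=="__main__":
    m,p,d=look(sys.argv[1])
    s=arm.get_state(); print(s["time"],s["eef_pos"].round(4),np.arctan2(s["eef_rot"][1,0],s["eef_rot"][0,0]).round(4),s["eef_rot"][:,2].round(4),s["force"].round(2))
    for q in sys.argv[2:]:
        for r in arm.masks_of("wrist",q)[:4]:
            mk=r["mask"]; print(q,round(r["conf"],2),np.round(r["xy"]),at_depth(m,r["xy"],d).round(3),mk.sum())
E
python3 look.py w1 module dial jig supply
```

```text
2.3 [0.4997 0.1408 0.4198] -0.2858 [ 3.e-04  2.e-04 -1.e+00] [ 0.59  0.24 -0.28]
module 0.88 [231. 360.] [[0.297 0.265 0.028]] 4681
module 0.68 [403. 108.] [[0.549 0.02  0.099]] 27081
module 0.57 [158. 252.] [[0.465 0.297 0.028]] 5898
dial 0.96 [411. 115.] [[0.542 0.014 0.099]] 3606
supply 0.87 [402. 109.] [[0.549 0.02  0.099]] 26618
```

View pics/w1.png

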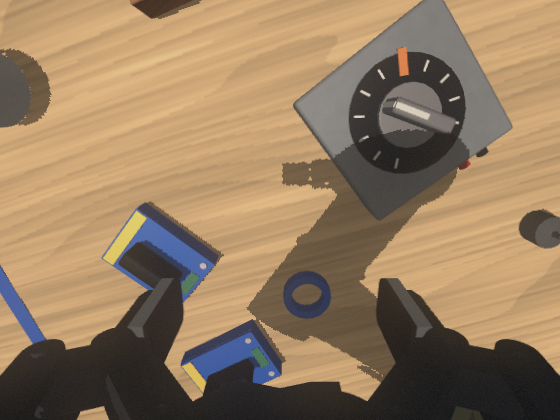

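```bash
python3 - <<'E'
from h import *
z=np.load("pics/w1.npz"); p,d=z["p"],z["d"]; m=(z["K"],float(z["k1"]),z["T"])
hsv=cv2.cvtColor(p,cv2.COLOR_RGB2HSV)
box=np.zeros(p.shape[:2],np.uint8); box[20:200,320:500]=255
def comp(mask,z0,minA=15):
    c,l,s,ce=cv2.connectedComponentsWithStats(mask)
    for i in range(1,c):
        if s[i,4]>=minA: 
            v=np.argwhere(l==i)[:,::-1]; P=at_z(m,v,z0)[:,:2]; mu=P.mean(0); w,V=np.linalg.eigh(np.cov((P-mu).T))
            print(s[i,4],ce[i].round(),mu.round(4),"ang",np.degrees(np.arctan2(V[1,1],V[0,1])).round(1),"sd",(np.sqrt(w)*1e3).round(1))
print("orange");comp(cv2.inRange(hsv,(3,130,120),(18,255,255))&box,0.058)
print("white");comp(cv2.inRange(hsv,(0,0,200),(180,50,255))&box,0.0585,5)
# bar top by depth
uv=np.argwhere(box>0)[:,::-1]; P=at_depth(m,uv,d)
def rect(Q,name):
    (c,s,a)=cv2.minAreaRect((Q[:,:2]*1000).astype(np.float32)); print(name,len(Q),np.round(c,1),np.round(s,1),round(a,1),"z",np.median(Q[:,2]).round(4))
rect(P[(P[:,2]>.093)&(P[:,2]<.105)],"bar")
rect(P[(P[:,2]>.062)&(P[:,2]<.070)],"disc")
all_=np.argwhere(np.ones(p.shape[:2]))[:,::-1]; A=at_depth(m,all_,d)
w=(A[:,2]>.050)&(A[:,2]<.059)&(abs(A[:,0]-.55)<.15)&(abs(A[:,1])<.15); rect(A[w],"supply top")
# module: blue/yellow/black top region
mb=np.zeros(p.shape[:2],np.uint8); mb[190:310,90:230]=1
sel=(mb.ravel()>0)
w=sel&(A[:,2]>.018)&(A[:,2]<.033); rect(A[w],"module top")
w=sel&(A[:,2]>.055)&(A[:,2]<.070)&(all_[:,1]<285); rect(A[w],"handle")
print("yellow");b2=(mb*255); comp(cv2.inRange(hsv,(22,120,120),(35,255,255))&b2,.027)
cv2.imwrite("pics/w1c.png",cv2.resize(p[20:200,320:500,::-1],None,fx=3,fy=3,interpolation=cv2.INTER_CUBIC))
E
```

```text
orange
266 [403.  62.] [ 0.5851 -0.0022] ang 175.1 sd [2.5 6.8]
white
15 [426.  65.] [ 0.5761 -0.0218] ang 146.8 sd [0.4 2.7]
20 [381.  74.] [0.5804 0.0194] ang -159.2 sd [0.5 2.6]
7 [444.  78.] [ 0.5609 -0.0365] ang 120.5 sd [0.  2.6]
16 [365.  93.] [0.5681 0.0367] ang 49.4 sd [0.4 2.7]
13 [454.  98.] [ 0.5405 -0.0428] ang 95.3 sd [0.4 2.4]
189 [412. 110.] [ 0.5408 -0.0027] ang 54.5 sd [1.4 9.6]
15 [358. 116.] [0.5492 0.0474] ang 77.4 sd [0.4 2.3]
bar 1122 [538.1   2.9] [56.2 13.7] 54.7 z 0.0983
disc 2186 [538.1   3.6] [57.  59.2] 63.2 z 0.0656
supply top 22688 [538.    2.5] [149.9 159.8] 21.4 z 0.0557
module top 3921 [453.8 304. ] [110.4  82.1] 34.1 z 0.0266
handle 801 [459.6 306.8] [50.6 18.8] 34.6 z 0.0631
yellow
681 [124. 238.] [0.4916 0.3294] ang 124.4 sd [ 3.8 21.8]
```

View pics/w1c.png

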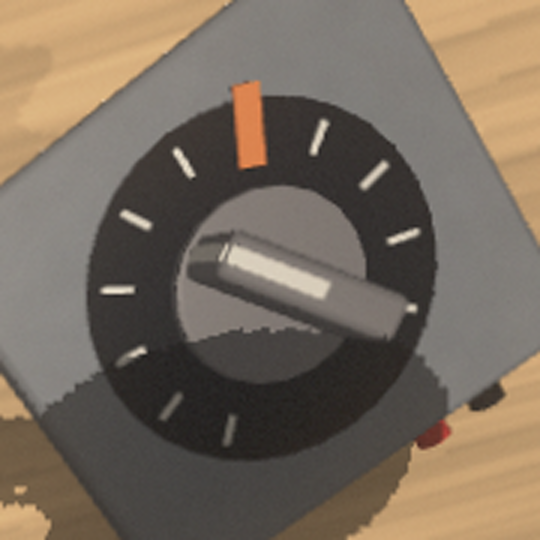

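The crop shows the orange mark at picture (403,62). The white line runs from the dial's middle to the bar's left end, near (390,105), so it points at 54.7° in the world. The mark is at -6°, so the turn needed is 60.7° clockwise (1.06 rad), which is within the stated range.

Emit:
arm_command(moves=[[[76,121,80],-1.241,1],[[76,121,80],-1.241,1],[[76,121,80],-1.241,1],[[76,121,80],-1.241,1],[[76,121,80],-1.241,1],[[76,121,80],-1.241,1],[[76,121,80],-1.241,1],[[76,121,80],-1.241,1],[[76,121,80],-1.241,1],[[76,121,100],-1.241,1],[[76,121,130],-1.241,1],[[76,121,160],-1.241,1],[[76,121,175],-1.241,1],[[76,121,175],-1.241,1],[[76,121,175],-1.241,1]])

```text
time: 4.0
eef_pos: [0.5392, 0.0023, 0.246]
eef_rot: [[0.579, 0.816, 0.001], [0.816, -0.579, -0.001], [0.0, 0.001, -1.0]]
force: [-0.1, 0.7, 0.8]
opening: 0.0853
grip_force: 0.0
```

```bash
python3 look.py w2
```

```text
4.05 [0.5393 0.0023 0.2467] 0.9536 [ 2.6e-03 -1.0e-04 -1.0e+00] [-1.11  0.48  0.03]
```

View pics/w2.png

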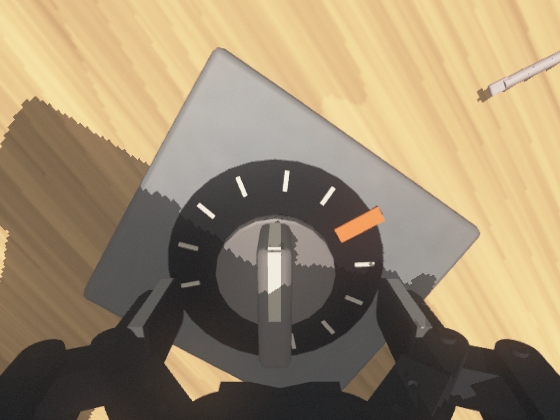

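The bar stands upright in the picture at column 275, centred between the pads, with the orange mark at (360,225). I'll close the fingers on it now.

Emit:
arm_command(moves=[[[0,0,0],0,0],[[0,0,0],0,0],[[0,0,0],0,0],[[0,0,0],0,0],[[0,0,0],0,0],[[0,0,0],0,0],[[0,0,0],0,0],[[0,0,0],0,0]])

```text
time: 4.85
eef_pos: [0.5381, 0.0027, 0.2452]
eef_rot: [[0.579, 0.816, -0.002], [0.816, -0.579, 0.001], [-0.0, -0.002, -1.0]]
force: [-7.3, 4.4, 6.0]
opening: 0.0131
grip_force: 59.4
```

Emit:
arm_command(moves=[[[0,0,0],0.12,0],[[0,0,0],0.24,0],[[0,0,0],0.36,0],[[0,0,0],0.48,0],[[0,0,0],0.6,0],[[0,0,0],0.72,0],[[0,0,0],0.84,0],[[0,0,0],0.96,0],[[0,0,0],1.03,0],[[0,0,0],1.06,0],[[0,0,0],1.06,0],[[0,0,0],1.06,0]])

```text
time: 6.05
eef_pos: [0.538, 0.0028, 0.2452]
eef_rot: [[0.994, -0.106, -0.003], [-0.106, -0.994, 0.001], [-0.003, -0.001, -1.0]]
force: [-8.1, 5.6, 8.3]
opening: 0.013
grip_force: 59.4
```

```bash
cat > dial.py <<'E'
import sys
from look import *
s=arm.get_state(); print(s["time"],s["eef_pos"].round(4),np.degrees(np.arctan2(s["eef_rot"][1,0],s["eef_rot"][0,0])).round(2),s["force"].round(1),s["moment"].round(2))
m,p,d=look(sys.argv[1]); hsv=cv2.cvtColor(p,cv2.COLOR_RGB2HSV)
yx=np.argwhere(d>0); P=at_depth(m,yx[:,::-1],d); c=np.array([.538,.003])
near=np.linalg.norm(P[:,:2]-c,axis=1)
o=cv2.inRange(hsv,(3,130,110),(18,255,255))[yx[:,0],yx[:,1]]>0
Q=P[o&(near<.065)&(abs(P[:,2]-.057)<.008)]; v=Q[:,:2].mean(0)
print("orange",len(Q),v.round(4))
w=(P[:,2]>.093)&(P[:,2]<.106)&(near<.04)
B=P[w]
r=cv2.minAreaRect((B[:,:2]*1000).astype(np.float32)); print("bar",len(B),np.round(r[0],1),np.round(r[1],1),round(r[2],2))
g=hsv[yx[:,0],yx[:,1]]; W=P[w&(g[:,2]>190)&(g[:,1]<50)]
if len(W)>20:
    x=W[:,:2];mu=x.mean(0);e,V=np.linalg.eigh(np.cov((x-mu).T));print("line",len(W),mu.round(4),np.degrees(np.arctan2(V[1,1],V[0,1])).round(1))
print("orange ang",np.degrees(np.arctan2(*(v-c)[::-1])).round(2), "about bar c",np.degrees(np.arctan2(*(v-np.array(r[0])/1000)[::-1])).round(2))
s=(abs(P[:,2]-.056)<.003)&(near<.14); r=cv2.minAreaRect((P[s][:,:2]*1000).astype(np.float32)); print("supply",np.round(r[0],1),np.round(r[1],1),round(r[2],2))
E
python3 dial.py w3
```

```text
6.05 [0.538  0.0028 0.2452] -6.09 [-8.1  5.6  8.3] [1.77 2.91 0.  ]
orange 864 [ 0.5855 -0.0025]
bar 5241 [538.9  -0.7] [54.8 37.2] 16.51
line 99 [5.641e-01 1.000e-04] 135.8
orange ang -6.62 about bar c -2.25
supply [537.8   2. ] [149.4 158.9] 21.4
```

Emit:
arm_command(moves=[[[0,0,0],0,1],[[0,0,0],0,1],[[0,0,0],0,1],[[0,0,0],0,1],[[0,0,0],0,1],[[0,0,0],0,1],[[0,0,-30],0,1],[[0,0,-70],0,1],[[0,0,-110],0,1],[[0,0,-150],0,1],[[0,0,-150],0,1],[[0,0,-150],0,1]])

```text
time: 7.3
eef_pos: [0.5388, 0.0022, 0.3957]
eef_rot: [[0.994, -0.107, 0.002], [-0.107, -0.994, 0.001], [0.002, -0.001, -1.0]]
force: [0.1, 0.5, -0.9]
opening: 0.0856
grip_force: 0.0
```

```bash
python3 dial.py w4; python3 - <<'E'
from h import *
p=cv2.imread("pics/w4.png"); m=np.load("pics/w4.npz"); u=proj((m["K"],float(m["k1"]),m["T"]),[[.538,.003,.06]])[0].astype(int); print(u)
y,x=max(u[1]-110,0),max(u[0]-130,0); cv2.imwrite("pics/w4c.png",cv2.resize(p[y:y+220,x:x+260],None,fx=2.5,fy=2.5))
E
```

```text
7.3 [0.5388 0.0022 0.3957] -6.12 [ 0.1  0.5 -0.9] [ 0.02  0.01 -0.06]
orange 225 [ 0.5854 -0.0028]
bar 1097 [538.4   1.9] [13.6 56.2] 84.16
line 114 [5.562e-01 2.000e-04] 175.2
orange ang -6.94 about bar c -5.64
supply [538.1   1.8] [149.  159.2] 21.51
[277 200]
```

View pics/w4c.png

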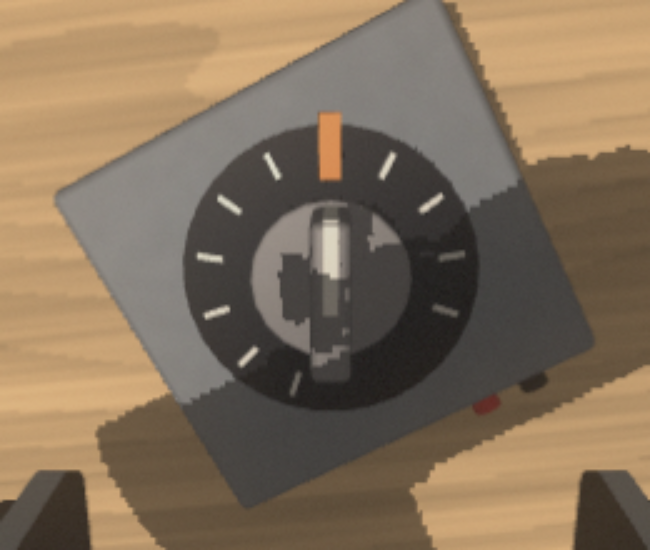

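The white line points straight at the orange mark: the bar measures -5.8° against a mark at about -5.7°, so the dial is done. Next I'll hover over the far module.

Emit:
arm_command(moves=[[[-117,-290,50],-0.707,1],[[-117,-290,50],-0.707,1],[[-117,-290,50],-0.707,1],[[-117,-290,50],-0.707,1],[[-117,-290,50],-0.707,1],[[-117,-290,50],-0.707,1],[[-117,-290,50],-0.707,1],[[-117,-290,50],-0.707,1],[[-117,-290,70],-0.707,1],[[-117,-290,110],-0.707,1],[[-117,-290,120],-0.707,1],[[-117,-290,120],-0.707,1]])

```text
time: 8.55
eef_pos: [0.4534, 0.3017, 0.2728]
eef_rot: [[0.826, 0.564, -0.003], [0.564, -0.826, -0.004], [-0.004, 0.002, -1.0]]
force: [-0.4, 0.9, 1.0]
opening: 0.0854
grip_force: 0.0
```

```bash
cat > mod.py <<'E'
import sys
from look import *
s=arm.get_state(); print(s["time"],s["eef_pos"].round(4),np.degrees(np.arctan2(s["eef_rot"][1,0],s["eef_rot"][0,0])).round(2))
m,p,d=look(sys.argv[1]); c=np.array([.4537,.3036])
yx=np.argwhere(d>0); P=at_depth(m,yx[:,::-1],d); n=np.linalg.norm(P[:,:2]-c,axis=1)
for nm,lo,hi,r in [("top",.02,.032,.075),("handle",.056,.070,.04)]:
    Q=P[(P[:,2]>lo)&(P[:,2]<hi)&(n<r)]; R=cv2.minAreaRect((Q[:,:2]*1000).astype(np.float32)); print(nm,len(Q),np.round(R[0],1),np.round(R[1],1),round(R[2],1),np.median(Q[:,2]).round(4))
E
python3 mod.py w5
```

```text
8.55 [0.4534 0.3017 0.2728] 34.32
top 14692 [453.8 304.2] [109.5  80.5] 34.4 0.0266
handle 3230 [454.2 304.4] [64. 18.] 34.2 0.0633
```

View pics/w5.png

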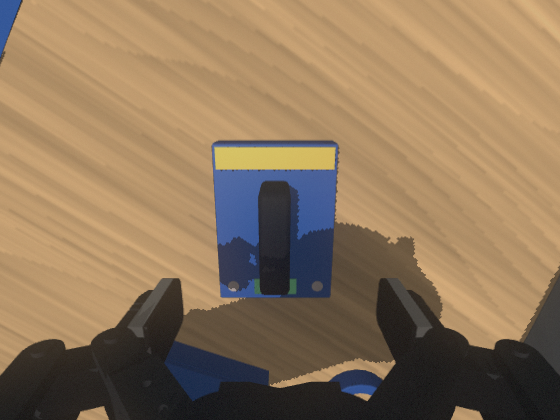

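The module is square in view: yellow end up at (275,158), handle at (275,237). The handle's measured centre is (454.2,304.4) mm and its top is at 63 mm, as it should be. I'll go down and grip.

Emit:
arm_command(moves=[[[2,-2,30],0,1],[[2,-2,55],0,1],[[2,-2,68],0,1],[[2,-2,68],0,1],[[2,-2,68],0,0],[[2,-2,68],0,0],[[2,-2,68],0,0],[[2,-2,68],0,0],[[2,-2,68],0,0],[[2,-2,68],0,0],[[2,-2,68],0,0],[[2,-2,68],0,0]])

```text
time: 9.8
eef_pos: [0.454, 0.3058, 0.2074]
eef_rot: [[0.825, 0.565, 0.001], [0.565, -0.825, 0.0], [0.001, 0.0, -1.0]]
force: [-1.1, -1.6, 5.0]
opening: 0.0171
grip_force: 59.8
```

Emit:
arm_command(moves=[[[0,0,-20],0,0],[[0,0,-60],0,0],[[0,0,-100],0,0],[[0,0,-140],0,0],[[0,0,-160],0,0],[[0,0,-160],0,0]])

```text
time: 10.4
eef_pos: [0.454, 0.306, 0.3693]
eef_rot: [[0.825, 0.565, 0.003], [0.565, -0.825, 0.004], [0.004, -0.001, -1.0]]
force: [0.2, 0.3, -3.1]
opening: 0.0173
grip_force: 59.1
```

```bash
python3 - <<'E'
from h import *
def rect(Q,name):
    R=cv2.minAreaRect((Q[:,:2]*1000).astype(np.float32)); print(name,len(Q),np.round(R[0],1),np.round(R[1],1),round(R[2],1),"z",np.median(Q[:,2]).round(4))
for n,pin in [("scene",(158,277)),("side",(294,343))]:
    z=np.load(f"pics/{n}0.npz"); p,d=z["p"],z["d"]; m=(z["K"],float(z["k1"]),z["T"])
    hsv=cv2.cvtColor(p,cv2.COLOR_RGB2HSV)
    yx=np.argwhere(d>0); P=at_depth(m,yx[:,::-1],d); g=hsv[yx[:,0],yx[:,1]]
    box=(P[:,0]>.33)&(P[:,0]<.6)&(P[:,1]<-.18)&(P[:,1]>-.42)
    blk=(g[:,2]<70)&(abs(P[:,2]-.042)<.006)
    if n=="side": box&=(P[:,0]>.335)
    rect(P[box&blk],n+" bed")
    base=box&(abs(P[:,2]-.022)<.004)&((g[:,1]<60)&(g[:,2]>90)|(g[:,0]>20)&(g[:,0]<35)&(g[:,1]>120)&(g[:,2]>120)); rect(P[base],n+" base")
    ye=box&(abs(P[:,2]-.022)<.006)&(g[:,0]>20)&(g[:,0]<35)&(g[:,1]>120)&(g[:,2]>120); rect(P[ye],n+" yellow")
    br=(abs(yx[:,1]-pin[0])<25)&(abs(yx[:,0]-pin[1])<25)&(g[:,0]>8)&(g[:,0]<25)&(g[:,1]>110)&(g[:,2]>80)
    print(n,"brass",br.sum(),yx[br][:,::-1].mean(0).round(1),P[br].mean(0).round(4))
    q=P[br]; t=q[q[:,2]>.050]; print(len(t),t.mean(0).round(4), "z range",q[:,2].min().round(3),q[:,2].max().round(3))
    print("toppix",yx[br][:,0].min())
a=cv2.imread("pics/side0.png")[300:420,220:380]; b=cv2.imread("pics/scene0.png")[240:340,90:220]
cv2.imwrite("pics/jig.png",np.hstack([cv2.resize(a,(400,300),interpolation=2),cv2.resize(b,(390,300),interpolation=2)]))
s=arm.get_state(); print(s["eef_pos"],s["opening"],s["force"])
E
```

```text
scene bed 1879 [ 446.2 -282.9] [123.7 122.2] 4.4 z 0.0438
scene base 1054 [ 447.2 -283.2] [192.1 149.6] 3.3 z 0.0237
scene yellow 0 [0. 0.] [0. 0.] 0.0 z nan
scene brass 417 [161.3 264.2] [ 0.3687 -0.2302  0.0086]
18 [ 0.4471 -0.2757  0.0522] z range -0.001 0.055
toppix 253
side bed 3813 [ 444. -283.] [119.3 120.9] 3.3 z 0.0412
side base 3304 [ 444.3 -283. ] [189.1 150.4] 3.5 z 0.0212
side yellow 430 [ 526.2 -277. ] [18.  98.8] 4.0 z 0.022
side brass 164 [286.6 334.3] [ 0.4392 -0.2419  0.0277]
19 [ 0.4438 -0.2743  0.0513] z range -0.002 0.052
toppix 319
[0.45400988 0.30601962 0.36933627] 0.017266830789071513 [ 0.23497192  0.32052537 -3.10258653]
  return _methods._mean(a, axis=axis, dtype=dtype,
  ret = ret.dtype.type(ret / rcount)
```

View pics/jig.png

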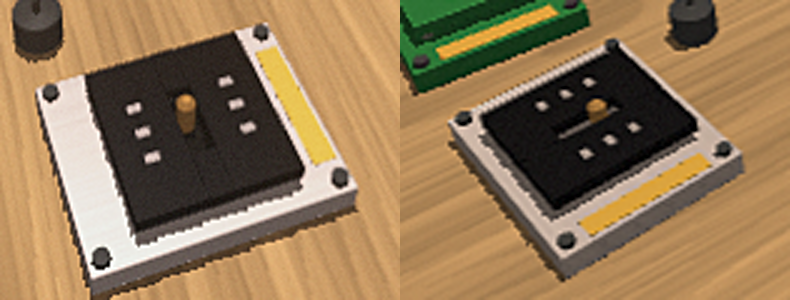

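The brass pin shows at about (185,110) in the left crop and (597,108) in the right one. That puts it about 8–9 mm off the slot's middle toward +y. The jig is at about (445,-283) mm with yaw 3.4°. I'll go beside it and measure the jig and the held module together in the wrist camera.

Emit:
arm_command(moves=[[[-435,424,0],0.541,0],[[-435,424,0],0.541,0],[[-435,424,0],0.541,0],[[-435,424,0],0.541,0],[[-435,424,0],0.541,0],[[-435,424,0],0.541,0],[[-435,424,0],0.541,0],[[-435,424,0],0.541,0],[[-435,424,0],0.541,0],[[-435,424,0],0.541,0],[[-435,424,0],0.541,0],[[-435,424,0],0.541,0],[[-435,424,0],0.541,0],[[-435,424,0],0.541,0],[[-435,424,0],0.541,0],[[-435,424,0],0.541,0]])

```text
time: 12.0
eef_pos: [0.3349, -0.2887, 0.366]
eef_rot: [[0.998, 0.061, -0.0], [0.061, -0.998, 0.001], [-0.0, -0.001, -1.0]]
force: [0.3, 0.5, -2.9]
opening: 0.0166
grip_force: 59.7
```

```bash
cat > jig.py <<'E'
import sys
from look import *
s=arm.get_state(); R=s["eef_rot"]; t=s["eef_pos"]; yaw=np.degrees(np.arctan2(R[1,0],R[0,0])); print(s["time"],t.round(4),yaw.round(2),s["force"].round(1),s["opening"])
m,p,d=look(sys.argv[1]); hsv=cv2.cvtColor(p,cv2.COLOR_RGB2HSV)
yx=np.argwhere(d>0); P=at_depth(m,yx[:,::-1],d); g=hsv[yx[:,0],yx[:,1]]
def rect(Q,name):
    if len(Q)<10: print(name,len(Q)); return
    r=cv2.minAreaRect((Q[:,:2]*1000).astype(np.float32)); print(name,len(Q),np.round(r[0],1),np.round(r[1],1),round(r[2],1),"z",np.median(Q[:,2]).round(4))
near=(abs(P[:,0]-.445)<.11)&(abs(P[:,1]+.283)<.1)
rect(P[near&(g[:,2]<90)&(abs(P[:,2]-.042)<.004)],"bed"); rect(P[near&(abs(P[:,2]-.022)<.004)],"base")
rect(P[near&(abs(P[:,2]-.022)<.004)&(g[:,0]>20)&(g[:,0]<35)&(g[:,1]>120)],"yellow")
rect(P[near&(abs(P[:,2]-.052)<.004)&(np.linalg.norm(P[:,:2]-[.445,-.283],axis=1)<.04)&(P[:,2]>.0485)],"pin")
T=(P-t)@R; zz=T[:,2]
k=(abs(T[:,0])<.075)&(abs(T[:,1])<.06)&(g[:,1]>100)
for nm,c in [("heldblue",(g[:,0]>100)&(g[:,0]<130)),("heldyellow",(g[:,0]>20)&(g[:,0]<35))]: rect(T[k&c&(zz>.16)&(zz<.20)],nm)
E
python3 jig.py w6
```

```text
12.0 [ 0.3349 -0.2887  0.366 ] 3.51 [ 0.3  0.5 -2.9] 0.016613490262850385
bed 11089 [ 439.8 -281.8] [110.7 118.8] 3.6 z 0.0415
base 6444 [ 435.1 -282.2] [132.4 150.9] 3.6 z 0.0216
yellow 0
pin 166 [ 443.3 -273. ] [11.1 12.4] 21.7 z 0.0501
heldblue 11176 [-0.4  0.9] [110.5  79.2] 0.3 z 0.1809
heldyellow 942 [47.7  1.5] [10.2 75.5] 0.7 z 0.1802
```

View pics/w6.png

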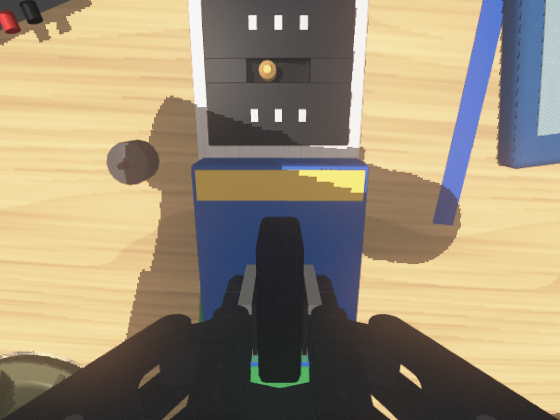

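The wrist view has the brass pin at (267,70) in the slot, measured at (443,-273) mm. The held module (yellow stripe at (280,185)) is square with the jig and nearly centred in the tool. The shift is therefore about +110, -10 mm, and I'll bring the underside to about 5 mm above the tip.

Emit:
arm_command(moves=[[[50,-5,0],0,0],[[90,-9,0],0,0],[[110,-10,20],0,0],[[110,-10,60],0,0],[[110,-10,90],0,0],[[110,-10,100],0,0],[[110,-10,101],0,0],[[110,-10,101],0,0],[[110,-10,101],0,0]])

```text
time: 12.95
eef_pos: [0.4441, -0.2734, 0.2682]
eef_rot: [[0.998, 0.06, 0.004], [0.06, -0.998, -0.001], [0.003, 0.002, -1.0]]
force: [-0.3, 0.2, -2.6]
opening: 0.0171
grip_force: 59.7
```

```bash
python3 jig.py w7
```

```text
12.95 [ 0.4441 -0.2734  0.2682] 3.42 [-0.3  0.2 -2.6] 0.01713948186611062
bed 4745 [ 444.9 -281.4] [118.7 120.4] 3.7 z 0.0416
base 18224 [ 455.8 -280.8] [167.2 150.5] 3.7 z 0.0217
yellow 1496 [ 528.1 -307.4] [16.9 37.5] 3.6 z 0.0222
pin 0
heldblue 10092 [-0.3  1.2] [109.3  80. ] 0.1 z 0.1809
heldyellow 3153 [45.8  3.7] [14.3 71.5] 1.4 z 0.1803
```

Emit:
arm_command(moves=[[[0.5,-1,3],0,0],[[0.5,-1,6],0,0],[[0.5,-1,8],0,0],[[0.5,-1,10],0,0],[[0.5,-1,12],0,0],[[0.5,-1,13],0,0],[[0.5,-1,13],0,0]])

```text
time: 13.7
eef_pos: [0.444, -0.2723, 0.2525]
eef_rot: [[0.998, 0.059, -0.0], [0.059, -0.998, 0.0], [-0.0, -0.0, -1.0]]
force: [0.1, 0.5, -2.0]
opening: 0.0175
grip_force: 59.7
```

No contact force even 7 mm below tip height, so the pin is in the socket. I'll press on.

Emit:
arm_command(moves=[[[0,0,2],0,0],[[0,0,4],0,0],[[0,0,6],0,0],[[0,0,8],0,0],[[0,0,9],0,0],[[0,0,9],0,0]])

```text
time: 14.3
eef_pos: [0.4441, -0.2724, 0.2445]
eef_rot: [[0.998, 0.059, 0.001], [0.059, -0.998, -0.001], [0.001, 0.001, -1.0]]
force: [-3.1, 3.3, 5.9]
opening: 0.0177
grip_force: 61.0
```

Emit:
arm_command(moves=[[[0,0,1.5],0,0],[[0,0,3],0,0],[[0,0,3],0,0]])

```text
time: 14.6
eef_pos: [0.4441, -0.2724, 0.2419]
eef_rot: [[0.998, 0.059, 0.001], [0.059, -0.998, -0.001], [0.001, 0.001, -1.0]]
force: [-4.5, 4.0, 8.5]
opening: 0.0171
grip_force: 61.4
```

Emit:
arm_command(moves=[[[0,0,1],0,0],[[0,0,2],0,0],[[0,0,2],0,0]])

```text
time: 14.9
eef_pos: [0.4441, -0.2723, 0.2413]
eef_rot: [[0.998, 0.06, 0.001], [0.06, -0.998, -0.001], [0.001, 0.001, -1.0]]
force: [-6.9, 6.2, 14.6]
opening: 0.0177
grip_force: 62.4
```

```bash
python3 jig.py w8; python3 - <<'E'
from look import *
_,a,_=look("fs","scene"); _,b,_=look("fd","side")
cv2.imwrite("pics/fin.png",np.hstack([cv2.resize(a[180:360,80:380],(400,240)),cv2.resize(b[130:420,180:480],(400,387))[:240] if 0 else cv2.resize(b[180:420,150:450],(400,240))])[:,:,::-1])
E
```

```text
14.9 [ 0.4441 -0.2723  0.2413] 3.42 [-6.9  6.2 14.6] 0.017662793849494568
bed 1
base 24067 [ 444.9 -281.2] [188.9 150.6] 3.4 z 0.0217
yellow 2786 [ 527.6 -298.5] [17.4 55.6] 3.9 z 0.0222
pin 0
heldblue 10183 [-0.5  1.1] [109.4  80.5] 0.1 z 0.1808
heldyellow 2955 [45.4  1.5] [14.1 75.4] 0.2 z 0.1803
```

View pics/fin.png

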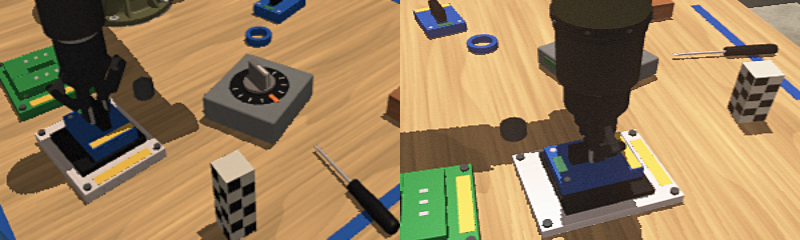

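Both views show the module flat on the jig with the yellow ends together, left crop near (100,135) and right crop near (590,165), and the bystanders undisturbed. The bed is no longer at 42 mm, and the jump in stiffness shows it is on its bottom stop. Handing in.

```bash
python3 -c "
from cell import arm
print(arm.finish_job())"
```

```text
the job is handed in; nothing more can be done
None
```

The job is handed in: the dial points at the orange mark, and the far blue module sits over the pin with its yellow end matched, held pressed onto the bed's bottom stop at about 15 N, at 15 s of the 64 s allowed.

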